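Sort the wooden figure parts into their trays

ROBOT

A 7-joint arm with a two-finger parallel gripper is mounted at the origin on the work surface. World frame = base frame: x ahead of the robot, y to its left, z up, the work surface at z = 0. Lengths are in m, angles in rad, forces in N, time in s.
With the tool pointing down it reaches from about 0.35 to 0.9 m from the base axis. Payload 8.1 kg.
Tool frame: the origin (TCP) lies on the front face of the gripper's body, between the roots of the fingers; the fingertips stand 66 mm ahead of it and the grasp point (between the pads) lies 47 mm ahead of it (arm.finger_overhang is the distance from the TCP to the fingertips, in m); z points along the fingers, y is the line along which they close (so a half turn about z gives the same grasp; the last joint's range is limited). The gripper opens to 92 mm and grips with 3 to 60 N. Pads are 19 mm wide; open, the fingers measure 130 mm over their backs; the gripper's body (75 mm by 190 mm) begins 47 mm behind the grasp point.
Start: joints at [-1.238, 0.434, 0.025, 1.573, -0.012, 1.134, -0.075], TCP at [0.264, 0.567, 0.292] pointing down, gripper open.
Joint ranges: [-2.62, 2.62], [-0.44, 2.09], [-1.27, 1.32], [0.08, 2.57], [-1.32, 4.46], [0.12, 2], [-2.74, 2.74]. Speed limits (rad/s): [2.22, 2.22, 3.01, 3.01, 3.14, 3.14, 3.14].

INTERFACE

Orientations are given as a rotation vector (axis times angle).
In Python, from cell import readout, cams, workorder, spotter, arm gives the robot as it stands.
- The arm moves only by the tool run_rows, called after "Request:" as a command line: name --argument value ..., lists and objects as JSON in quotes. Schema: {"type":"object","properties":{"segments":{"type":"array","items":{"type":"number"},"minItems":5,"maxItems":50},"clamp_n":{"type":"number"},"only":{"type":"string"},"quiet":{"type":"boolean"},"lines":{"type":"string"}},"required":["segments"],"additionalProperties":false}. segments is one flat list of numbers that holds 1 to 10 rows one after another, with no inner brackets; each row has 5 numbers: dx, dy, dz in shares of 0.25 m (1.0 is 0.25 m), then a turn about the tool's z in fractions of the full range, 1 being 2 rad, then the opening from 0.0 (shut) to 1.0 (fully open); each row shifts and turns the commanded pose from where the row before left it, along the tool's axes as they then stand; what a row does not reach is not made up. A row lasts 1/10 s, in which the tool goes at most 0.05 m and 0.15 rad, less where a joint would pass 70% of its speed; a pose out of reach is approached as far as the arm can. The fingers move at their own pace and stop on an object; clamp_n is the grip in N (left out, the last holds). Time passes only in rows, so rows that do not move let the fingers close. The tool returns the time, the measured TCP pose, the force, the opening and the grip force at its end. only (a regular expression) keeps the lines of the reply that match it, lines (a string "A,B") keeps lines A to B, and quiet returns only ok. No shift or turn number may pass 1 either way. Input that does not fit is refused with a message, and nothing moves.
- readout.observe(): the state, without advancing time (a new reading comes with each control period).
- cams.get_image(name): name is "side" or "top" or "wrist"; returns a dict with "image" (480x640x3 uint8, blue, green, red), "fx", "fy", "cx", "cy" (pixels), "cam_to_world" (4x4, takes a point from camera to world coordinates); the wrist camera has in their place "mount" (4x4, takes a point from camera to tool coordinates, whose origin is the TCP and whose axes are the flange's). Camera axes: x right, y down, z forward; pixel columns grow to the right and rows downward; lengths in m; the calibration is good to about 2 mm. A picture is of the moment at which its call begins: read the wrist's pose just before it. There is no depth.
- workorder.sign_off(): hands the job in; it is judged then, once.
Trained networks look in a picture, given as the dict that the camera call returned (one of the last four; its "shot" number tells which), for a name from the list of things; names that differ only in an ending like _2 or _b are one class to them, and where a whole thing is asked for, a point or a joint stands for the part that bears it (a point fixed in the world has none). Each returns a list of dicts, best first, with "score" (0 to 1); they miss things now and then, are a little off and sometimes report something else, mostly with a low value. They report only what shows in the picture. A call takes as long as a camera call.
- spotter.boxes_of(picture, name): "centre" ([x, y, z] in m, in the coordinates of the camera as it stood for that picture, good to about 4 mm: the middle of the surface that is visible of it).
The state is a dict: "clock": time; "joints": joint angles; "dq": joint speeds; "joint_efforts": joint torques, N m; "position": TCP position; "ee_rot": TCP orientation; "force": force on the tool from outside, world axes, zero at the start; "ft_torque": the same for the moment, N m; "width": opening from 0.0 (shut) to 1.0 (fully open); "gripper_force": force on a finger pad.
Only numpy, scipy, OpenCV 4.12 (cv2) and the standard library are available. Lean on these libraries where they do the work, as an engineer would, in place of code of your own. Each camera call takes 0.05 s, during which the arm holds its last target. There are 200 camera calls.

TASK

Sort the loose wooden figure parts on the bench into the three trays, each tray taking the kind of part shown by the sample glued to its ledge: both long legs (with a foot) in the leg tray, both short arms in the arm tray, the head in the head tray. Lay legs and arms the same way up as you found them, flat on the tray's floor and not on top of one another, stand the head upright, and leave everything released and at rest.

Things in the scene. Friction and masses are not known exactly. Their poses are not given: they have to be found in the camera images.
- leg_a: A figure's LEG of plain light wood, lying flat, 112 mm long, 16 mm thick: round hip disc (22 mm diameter) at -x, straight bar 16 mm wide (free from x = -34 to +32 mm), rectangular foot 24 x 30 mm (y) at +x. Origin on the underside, at the middle of the length; x along it, y across, z up. Grip across the bar near its middle. 35-70 g.
- leg_b: A figure's LEG of plain light wood, lying flat, 112 mm long, 16 mm thick: round hip disc (22 mm diameter) at -x, straight bar 16 mm wide (free from x = -34 to +32 mm), rectangular foot 24 x 30 mm (y) at +x. Origin on the underside, at the middle of the length; x along it, y across, z up. Grip across the bar near its middle. 35-70 g. Like leg_a.
- figarm_a: A figure's ARM of plain light wood, lying flat, 72 mm long, 16 mm thick: a round disc (22 mm diameter) at both ends, straight bar 16 mm wide between (free from x = -14 to +14 mm), no foot. Origin on the underside, at the middle; x along the length, y across, z up. Grip across the bar at its middle. 20-42 g.
- figarm_b: A figure's ARM of plain light wood, lying flat, 72 mm long, 16 mm thick: a round disc (22 mm diameter) at both ends, straight bar 16 mm wide between (free from x = -14 to +14 mm), no foot. Origin on the underside, at the middle; x along the length, y across, z up. Grip across the bar at its middle. 20-42 g. Like figarm_a.
- head: A figure's HEAD: plain light wood drum standing upright, 42 mm diameter, 44 mm tall, with two small dark eyes and a nose peg (10 mm diameter) at 22 mm height that reaches 30 mm from the axis along +x. Origin at the centre of the underside, z up along the drum's axis. Grip across y, clear of the nose. 42-84 g.
- tray_legs: Fixed plywood tray for legs. Inside 136 (x) by 132 mm (y); walls 6 mm thick, tops 22 mm above the bench; floor's surface 6 mm above the bench. Ledge outside the +x wall, the side away from the robot (x = 74 to 126 mm), with a glued sample, a leg, 22 mm high, which stays there. Origin at bench level under the compartment's centre; x to the ledge, z up; turned up to 0.2 rad.
- tray_arms: Fixed plywood tray for arms. Inside 136 (x) by 132 mm (y); walls 6 mm thick, tops 22 mm above the bench; floor's surface 6 mm above the bench. Ledge outside the +x wall, the side away from the robot (x = 74 to 126 mm), with a glued sample, an arm, 22 mm high, which stays there. Origin at bench level under the compartment's centre; x to the ledge, z up; turned up to 0.2 rad.
- tray_heads: Fixed plywood tray for heads. Inside 136 (x) by 132 mm (y); walls 6 mm thick, tops 22 mm above the bench; floor's surface 6 mm above the bench. Ledge outside the +x wall, the side away from the robot (x = 74 to 126 mm), with a glued sample, a head, 50 mm high, which stays there. Origin at bench level under the compartment's centre; x to the ledge, z up; turned up to 0.2 rad.

How it is judged:
By the outcome, as a careful person would: the job done as asked, in the order asked, and still so for the second after the job is handed in, with the robot touching nothing.
It also fails if it takes over 128 s, if anything falls off the work surface, if the arm or the gripper's body presses on something with over 40 N, if the wrist force passes 120 N, or if a joint passes its speed limit or range.

## Working session

There is one attempt and no reset: what is moved stays moved. The work goes in short steps, Python scripts to look and compute and a tool call to move; the robot and the scene stay as the last step left them, time stands still between calls to the robot, and variables do not carry over. Pictures are saved under pics/ and viewed, at most 14 in all, crops included, and the job is handed in when it is done.

```bash
ls; mkdir -p pics; cat > h.py <<'E'
import numpy as np,cv2
from scipy.spatial.transform import Rotation as R
from cell import readout,cams,workorder,spotter,arm
def look(n,names=(),save=None):
    s=readout.observe();p=cams.get_image(n)
    if n=='wrist':
        T=np.eye(4);T[:3,:3]=R.from_rotvec(s['ee_rot']).as_matrix();T[:3,3]=s['position'];T=T@np.array(p['mount'])
    else:T=np.array(p['cam_to_world'])
    if save:cv2.imwrite('pics/'+save+'.png',p['image'])
    for nm in names:
        for d in spotter.boxes_of(p,nm):
            c=np.array(d['centre']);w=T[:3,:3]@c+T[:3,3]
            print(n,nm,round(d['score'],2),w.round(3),'px',round(p['fx']*c[0]/c[2]+p['cx']),round(p['fy']*c[1]/c[2]+p['cy']))
    return p,T
def ray(p,T,u,v,z):
    d=T[:3,:3]@np.array([(u-p['cx'])/p['fx'],(v-p['cy'])/p['fy'],1]);o=T[:3,3]
    return o+d*(z-o[2])/d[2]
E
python3 - <<'E'
from h import *
s=readout.observe();print(s['position'],s['ee_rot'],s['width'],s['clock'],s['force'],arm.finger_overhang)
print(R.from_rotvec(s['ee_rot']).as_matrix().round(3))
N=['leg_a','figarm_a','head','tray_legs','tray_arms','tray_heads']
p,T=look('top',N,'top');print(T.round(3),p['fx'])
look('side',['head'],'side')
E
```

```text
pics
[0.26367757 0.56620043 0.29144141] [-6.79172790e-01 -3.06706543e+00  2.41565279e-03] 0.9988647437804242 0.0 [-0.33852112  0.83911866  0.18636242] 0.0655
[[-0.907  0.422 -0.001]
 [ 0.422  0.907 -0.001]
 [-0.    -0.002 -1.   ]]
top leg_a 0.93 [ 0.439 -0.372  0.012] px 470 280
top leg_a 0.82 [0.408 0.195 0.015] px 229 297
top leg_a 0.64 [ 0.671 -0.004  0.007] px 311 187
top leg_a 0.39 [ 0.429 -0.014  0.018] px 318 287
top figarm_a 0.81 [ 0.427 -0.018  0.015] px 319 287
top figarm_a 0.75 [ 0.398 -0.182  0.013] px 389 299
top head 0.64 [0.462 0.376 0.048] px 148 274
top tray_legs 0.89 [0.651 0.182 0.007] px 235 196
top tray_arms 0.94 [ 0.67  -0.008  0.006] px 313 187
top tray_heads 0.56 [ 0.653 -0.196  0.002] px 391 193
[[-0.016 -0.991  0.134  0.356]
 [-1.     0.018  0.013 -0.015]
 [-0.015 -0.134 -0.991  1.396]
 [ 0.     0.     0.     1.   ]] 586.5902620110427
side head 0.87 [0.455 0.373 0.036] px 261 105
```

View pics/top.png

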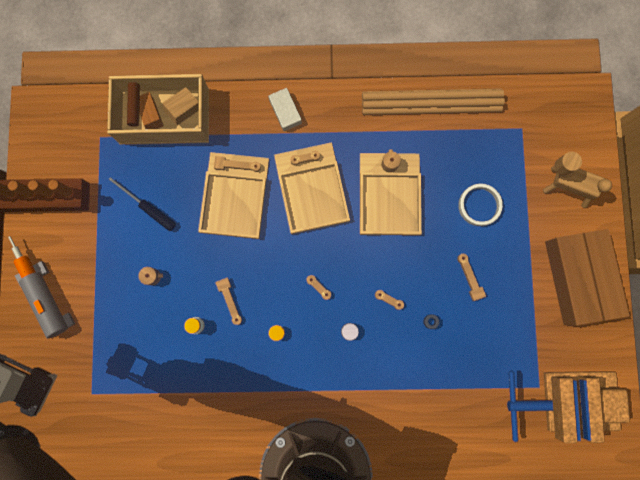

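```bash
python3 - <<'E'
import cv2
i=cv2.imread('pics/top.png')[130:330,110:510];cv2.imwrite('pics/topc.png',cv2.resize(i,(800,400),interpolation=cv2.INTER_CUBIC))
E
```

```text
(no output)
```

View pics/topc.png

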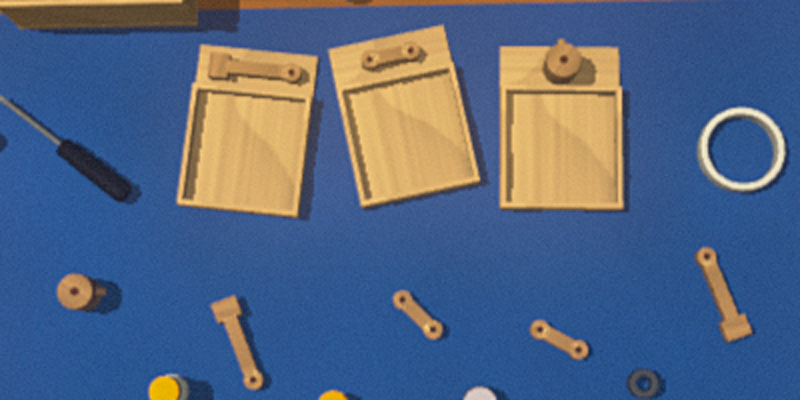

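The top view shows the parts in a row. The head is at (149,275) with its nose to the right, the legs are at (229,300) and (471,277), and the arms at (318,288) and (390,299). The trays from left to right are legs, arms and heads. Next I measure the axes with a colour mask.

```bash
cat > meas.py <<'E'
from h import *
def blobs(p,T,zt=.016):
    hsv=cv2.cvtColor(p['image'],cv2.COLOR_BGR2HSV)
    m=((hsv[...,0]<25)&(hsv[...,1]>60)&(hsv[...,1]<190)&(hsv[...,2]>75)).astype(np.uint8)
    n,l,st,c=cv2.connectedComponentsWithStats(m)
    out=[]
    for k in range(1,n):
        if not 60<st[k,4]<60000: continue
        v,u=np.where(l==k)
        w=np.array([ray(p,T,a,b,zt)[:2] for a,b in zip(u,v)])
        r=cv2.minAreaRect((w*1000).astype(np.float32))
        mu=w.mean(0);e,V=np.linalg.eigh(np.cov((w-mu).T));a=V[:,1]
        t=(w-mu)@a
        mid=mu+a*(t.max()+t.min())/2
        out.append((u.mean().round(),v.mean().round(),st[k,4],mid.round(3),np.round(r[0],0),np.round(r[1],0),round(r[2]),'axis',round(np.degrees(np.arctan2(a[1],a[0])),1),'skew',round(((t**3).mean())/t.std()**3,2)))
    return out
E
python3 - <<'E'
from meas import *
p,T=look('top')
for b in blobs(p,T):
    if 90<b[0]<520 and 130<b[1]<400: print(*b)
# tray corners in crop px (x/2+110,y/2+130), wall top z .022
for n,cs in dict(legs=[(191,90),(314,100),(299,216),(178,204)],arms=[(342,92),(455,68),(481,182),(362,207)],heads=[(500,89),(622,88),(624,208),(500,208)]).items():
    w=np.array([ray(p,T,a/2+110,b/2+130,.022)[:2] for a,b in cs]);print(n,w.mean(0).round(3),[np.linalg.norm(w[i]-w[i-1]).round(3) for i in range(4)],'x-axis deg',np.degrees(np.arctan2(*((w[0]+w[1]-w[2]-w[3])[::-1]))).round(1))
E
```

```text
311.0 188.0 4870 [ 0.668 -0.004] [668.  -4.] [199. 145.] 11 axis -168.3 skew -0.02
390.0 194.0 4978 [ 0.654 -0.192] [ 653. -193.] [145. 206.] 88 axis 179.2 skew -0.03
234.0 195.0 4893 [0.654 0.183] [654. 184.] [147. 198.] 83 axis 171.6 skew -0.02
471.0 278.0 454 [ 0.448 -0.372] [ 448. -373.] [112.  32.] 19 axis -160.0 skew -0.21
147.0 275.0 245 [0.463 0.387] [462. 387.] [41. 40.] 45 axis 48.0 skew -0.01
318.0 287.0 229 [ 0.429 -0.017] [429. -17.] [71. 20.] 46 axis 45.1 skew 0.01
229.0 299.0 408 [0.398 0.192] [398. 192.] [112.  30.] 22 axis -158.9 skew 0.18
389.0 299.0 235 [ 0.397 -0.181] [ 397. -181.] [71. 21.] 61 axis 61.7 skew -0.01
legs [0.624 0.185] [np.float64(0.139), np.float64(0.149), np.float64(0.141), np.float64(0.145)] x-axis deg -6.8
arms [ 0.639 -0.012] [np.float64(0.142), np.float64(0.139), np.float64(0.142), np.float64(0.144)] x-axis deg 10.2
heads [ 0.623 -0.192] [np.float64(0.144), np.float64(0.146), np.float64(0.145), np.float64(0.146)] x-axis deg -1.5
```

```bash
cat > go.py <<'E'
import sys
from h import *
def go(x,y,psi,z):
    s=readout.observe();M=R.from_rotvec(s['ee_rot']).as_matrix();P=np.array(s['position'])
    c=np.arctan2(M[1,1],M[0,1]);t=np.radians(psi)-c
    d=np.array([x,y,z])-P;M2=R.from_rotvec([0,0,t]).as_matrix()@M
    print('psi',np.degrees(c).round(1),'z',P[2].round(4),'w',round(s['width'],3),'| now',(M.T@d).round(4),'| turn',round(-t,3),'| after',(M2.T@d).round(4))
if __name__=='__main__': go(*map(float,sys.argv[1:]))
E
python3 go.py .398 .192 111 .17; python3 -c "
from h import *
p,T=look('top')
for q in [(194,326),(277,333),(350,332),(432,322)]: print(ray(p,T,*q,.03).round(3))
for q in [(147,275)]: print(ray(p,T,*q,.044).round(3))"
```

```text
psi 65.0 z 0.2922 w 0.999 | now [-0.2797 -0.2829  0.1222] | turn -0.802 | after [ 0.009  -0.3977  0.1222]
[0.343 0.273 0.03 ]
[0.324 0.081 0.03 ]
[ 0.323 -0.087  0.03 ]
[ 0.343 -0.276  0.03 ]
[0.461 0.38  0.044]
```

View pics/side.png

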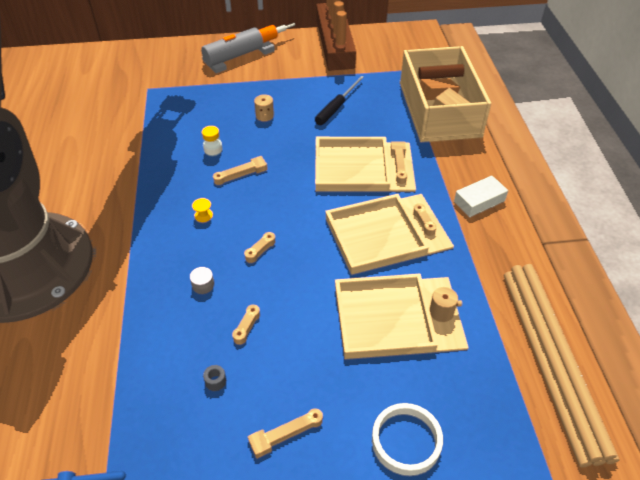

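The side view shows the head at (263,108). A glue jar at (212,140) stands close to leg_b, so I'll check its height while moving the arm.

Careful with the scale: shifts go in shares of 0.25 m and turns go in shares of 2 rad. That gives: -0.04 m is -0.16, -0.14 rad is -0.07.

```bash
python3 - <<'E'
from h import *
a,A=look('top');b,B=look('side')
for z in (.04,.05,.06,.07): print(z,ray(a,A,193,325,z)[:2].round(3),ray(b,B,210,131,z)[:2].round(3))
E
```

```text
0.04 [0.345 0.273] [0.343 0.29 ]
0.05 [0.345 0.271] [0.344 0.278]
0.06 [0.345 0.269] [0.346 0.265]
0.07 [0.345 0.267] [0.347 0.252]
```

Request:
run_rows --segments '[0, 0, 0, -0.07, 0.6, 0, 0, 0, -0.07, 0.6, 0, 0, 0, -0.07, 0.6, 0, 0, 0, -0.07, 0.6, 0, 0, 0, -0.07, 0.6, 0, 0, 0, -0.05, 0.6, 0, -0.16, 0, 0, 0.6, 0, -0.16, 0, 0, 0.6, 0, -0.16, 0, 0, 0.6, 0, -0.16, 0, 0, 0.6]' --clamp_n 20

```text
clock: 1.65
position: [0.3213, 0.4156, 0.2923]
ee_rot: [-0.569, 3.089, 0.0]
force: [0.2, 0.3, 1.2]
width: 0.604
gripper_force: 0.0
```

```bash
python3 go.py .402 .194 111 .17
```

```text
psi 110.9 z 0.2923 w 0.604 | now [ 0.0035 -0.2358  0.1223] | turn -0.002 | after [ 0.0041 -0.2358  0.1223]
```

Scaled: -0.04 m is -0.16, -0.036 m is -0.144.

Request:
run_rows --segments '[0.016, -0.16, 0.08, 0, 0.6, 0, -0.16, 0.08, 0, 0.6, 0, -0.16, 0.08, 0, 0.6, 0, -0.16, 0.08, 0, 0.6, 0, -0.16, 0.08, 0, 0.6, 0, -0.144, 0.08, 0, 0.6, 0, 0, 0, 0, 0.6]'

```text
clock: 2.35
position: [0.4015, 0.1897, 0.1703]
ee_rot: [0.558, -3.088, 0.005]
force: [-1.2, -0.3, 0.3]
width: 0.601
gripper_force: 0.0
```

```bash
python3 - <<'E'
from meas import *
p,T=look('wrist',['leg_a'],'w1')
for b in blobs(p,T): print(*b)
E
python3 go.py .402 .194 111 .071
```

```text
wrist leg_a 0.71 [0.403 0.196 0.016] px 332 255
194.0 66.0 4369 [0.325 0.083] [326.  83.] [45. 38.] 71 axis 84.2 skew 0.07
20.0 195.0 2820 [ 0.428 -0.003] [431.  -6.] [60. 32.] 45 axis -151.0 skew 0.55
332.0 252.0 4972 [0.399 0.195] [399. 194.] [112.  29.] 22 axis -159.0 skew 0.13
492.0 219.0 1032 [0.343 0.291] [348. 292.] [41. 48.] 2 axis 106.2 skew 1.26
184.0 352.0 1021 [0.505 0.125] [504. 126.] [56. 17.] 13 axis -169.3 skew 0.03
461.0 351.0 1029 [0.437 0.305] [438. 304.] [56. 17.] 29 axis -149.5 skew 0.03
29.0 394.0 356 [0.576 0.03 ] [576.  30.] [39.  6.] 20 axis -159.5 skew 0.07
446.0 409.0 4699 [0.491 0.295] [489. 295.] [ 13. 306.] 21 axis 111.5 skew -0.44
psi 110.7 z 0.1721 w 0.602 | now [-0.0005 -0.0007  0.1011] | turn -0.005 | after [-0.0005 -0.0007  0.1011]
```

View pics/w1.png

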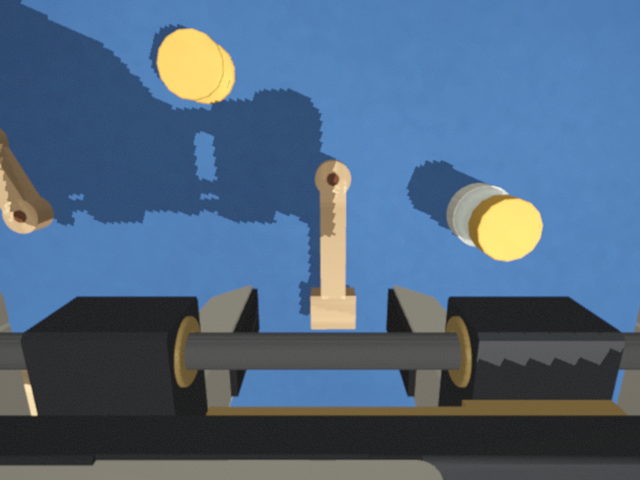

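The wrist view shows the leg vertical at column 332, between the fingers, and it agrees with the top camera within 2 mm. Descend and grip.

Scaled: 0.04 m is 0.16, 0.03 m is 0.12.

Request:
run_rows --segments '[0, 0, 0.16, 0, 0.6, 0, 0, 0.12, 0, 0.6, 0, 0, 0.08, 0, 0.6, 0, 0, 0.044, 0, 0.6, 0, 0, 0, 0, 0, 0, 0, 0, 0, 0, 0, 0, 0, 0, 0, 0, 0, 0, 0, 0]' --clamp_n 25

```text
clock: 3.25
position: [0.4017, 0.1955, 0.0721]
ee_rot: [-0.568, 3.088, 0.001]
force: [-0.6, 0.4, -0.2]
width: 0.301
gripper_force: 0.0
```

```bash
python3 go.py .6275 .212 83 .15
```

```text
psi 110.9 z 0.0721 w 0.301 | now [-0.217  -0.065  -0.0775] | turn 0.486 | after [-0.2223  0.0439 -0.0774]
```

Scaled: -0.04 m is -0.16, -0.03 m is -0.12, 0.126 rad is 0.063.

Request:
run_rows --segments '[0, 0, 0, 0, 0, 0, 0, 0, 0, 0, 0, 0, 0, 0, 0, 0, 0, 0, 0, 0, 0, 0, -0.12, 0, 0, 0, 0, -0.16, 0, 0, 0, 0, -0.04, 0.06, 0, 0, 0, 0, 0.06, 0, 0, 0, 0, 0.06, 0, 0, 0, 0, 0.063, 0]'

```text
clock: 4.25
position: [0.4011, 0.195, 0.1515]
ee_rot: [0.199, 3.135, 0.001]
force: [-0.2, 0.3, -0.6]
width: 0.167
gripper_force: 25.0
```

```bash
python3 go.py .6275 .212 83 .15
```

```text
psi 82.7 z 0.1515 w 0.167 | now [-0.2224  0.0455  0.0016] | turn -0.005 | after [-0.2226  0.0445  0.0016]
```

Scaled: -0.037 m is -0.148, 0.0075 m is 0.03.

Request:
run_rows --segments '[-0.148, 0.03, 0, 0, 0, -0.148, 0.03, 0, 0, 0, -0.148, 0.03, 0, 0, 0, -0.148, 0.03, 0, 0, 0, -0.148, 0.03, 0, 0, 0, -0.148, 0.03, 0, 0, 0, 0, 0, 0, 0, 0, 0, 0, 0, 0, 0]'

```text
clock: 5.05
position: [0.6271, 0.2124, 0.1505]
ee_rot: [-0.193, -3.135, 0.001]
force: [-1.3, -0.9, -0.8]
width: 0.174
gripper_force: 25.0
```

```bash
python3 go.py .6275 .212 83 .079;python3 - <<'E'
from h import *
p,T=look('wrist',[],'w2')
E
```

```text
psi 83.0 z 0.1505 w 0.174 | now [-0.0005 -0.0003  0.0715] | turn -0.001 | after [-0.0005 -0.0003  0.0715]
```

View pics/w2.png

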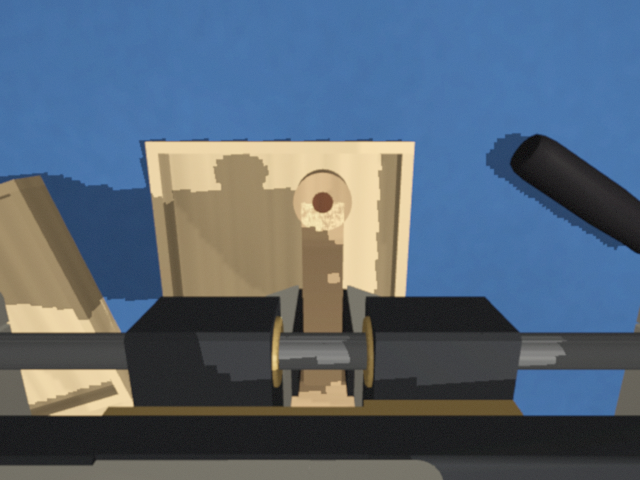

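The leg is held straight, in line with the tray. The tray's near corners are at (147,142) and (414,142), so I'll check those against my tray pose.

Scaled: 0.03 m is 0.12, 0.02 m is 0.08.

```bash
python3 - <<'E'
from h import *
p,T=look('wrist')
a,b=[ray(p,T,u,142,.022)[:2] for u in (147,414)]
d=b-a;L=np.linalg.norm(d);d/=L;x=np.array([d[1],-d[0]])
print(a,b,L,np.degrees(np.arctan2(x[1],x[0])),'centre',(a+b)/2+.074*x)
E
```

```text
[0.54795185 0.12728195] [0.56513171 0.26949072] 0.14324272891661363 -6.888366372430715 centre [0.63000763 0.18951113]
```

Request:
run_rows --segments '[0, 0, 0.12, 0, 0, 0, 0, 0.08, 0, 0, 0, 0, 0.04, 0, 0, 0, 0, 0.024, 0, 0, 0, 0, 0.012, 0, 0, 0, 0, 0, 0, 0, 0, 0, 0, 0, 0]'

```text
clock: 5.85
position: [0.6274, 0.213, 0.0831]
ee_rot: [0.191, 3.135, 0.001]
force: [0.2, 0.9, -1.0]
width: 0.17
gripper_force: 25.0
```

```bash
python3 go.py .6275 .212 83 .079
```

```text
psi 83.0 z 0.0831 w 0.17 | now [-0.0002 -0.0009  0.0041] | turn 0.0 | after [-0.0002 -0.0009  0.0041]
```

Scaled: -0.04 m is -0.16, -0.03 m is -0.12.

Request:
run_rows --segments '[0, 0, 0.012, 0, 0, 0, 0, 0.01, 0, 0, 0, 0, 0, 0, 0, 0, 0, 0, 0, 0.36, 0, 0, 0, 0, 0.36, 0, 0, 0, 0, 0.36, 0, 0, -0.12, 0, 0.36, 0, 0, -0.16, 0, 0.36, 0, 0, -0.12, 0, 0.6, 0, 0, 0, 0, 0.6]'

```text
clock: 6.85
position: [0.6293, 0.2135, 0.1815]
ee_rot: [0.191, 3.129, 0.005]
force: [0.5, -0.5, 0.2]
width: 0.483
gripper_force: 0.0
```

```bash
python3 go.py .449 -.3725 -70 .17
```

```text
psi 83.0 z 0.1815 w 0.483 | now [ 0.1077 -0.6037  0.0085] | turn 2.67 | after [-0.3698  0.489   0.0158]
```

Scaled: -0.04 m is -0.16, 0.0072 m is 0.0288.

Request:
run_rows --segments '[0.0288, -0.16, 0, 0, 0.6, 0.0288, -0.16, 0, 0, 0.6, 0.0288, -0.16, 0, 0, 0.6, 0.0288, -0.16, 0, 0, 0.6, 0.0288, -0.16, 0, 0, 0.6, 0.0288, -0.16, 0, 0, 0.6, 0.0288, -0.16, 0, 0, 0.6, 0.0288, -0.16, 0, 0, 0.6, 0.0288, -0.16, 0, 0, 0.6, 0.0288, -0.16, 0, 0, 0.6]'

```text
clock: 7.85
position: [0.5059, -0.1768, 0.1761]
ee_rot: [-0.191, -3.135, -0.0]
force: [0.2, -0.5, 0.3]
width: 0.601
gripper_force: 0.0
```

Request:
run_rows --segments '[0.0288, -0.16, 0, 0, 0.6, 0.0288, -0.16, 0, 0, 0.6, 0.0288, -0.16, 0, 0, 0.6, 0.0288, -0.16, 0, 0, 0.6, 0.0288, -0.16, 0, 0, 0.6, 0, 0, 0, 0.07, 0.6, 0, 0, 0, 0.07, 0.6, 0, 0, 0, 0.07, 0.6, 0, 0, 0, 0.07, 0.6, 0, 0, 0, 0.07, 0.6]'

```text
clock: 8.85
position: [0.4465, -0.3695, 0.1759]
ee_rot: [-1.263, -2.875, -0.0]
force: [-0.2, 0.6, 0.6]
width: 0.597
gripper_force: 0.0
```

Request:
run_rows --segments '[0, 0, 0, 0.07, 0.6, 0, 0, 0, 0.07, 0.6, 0, 0, 0, 0.07, 0.6, 0, 0, 0, 0.07, 0.6, 0, 0, 0, 0.07, 0.6, 0, 0, 0, 0.07, 0.6, 0, 0, 0, 0.07, 0.6, 0, 0, 0, 0.07, 0.6, 0, 0, 0, 0.07, 0.6, 0, 0, 0, 0.07, 0.6]'

```text
clock: 9.85
position: [0.4466, -0.3694, 0.176]
ee_rot: [-2.819, -1.386, 0.001]
force: [-0.3, 0.1, -0.9]
width: 0.599
gripper_force: 0.0
```

```bash
python3 go.py .449 -.3725 -70 .17
```

```text
psi -37.6 z 0.176 w 0.599 | now [-0.001   0.0038  0.006 ] | turn 0.565 | after [0.0012 0.0038 0.006 ]
```

Scaled: 0.006 m is 0.024, 0.004 m is 0.016, 0.145 rad is 0.0725.

Request:
run_rows --segments '[0, 0, 0, 0.07, 0.6, 0, 0, 0, 0.07, 0.6, 0, 0, 0, 0.07, 0.6, 0, 0, 0, 0.0725, 0.6, 0.004, 0.016, 0.024, 0, 0.6, 0, 0, 0, 0, 0.6]'

```text
clock: 10.45
position: [0.4491, -0.3729, 0.1694]
ee_rot: [-3.091, -0.561, 0.003]
force: [0.4, 0.1, 0.4]
width: 0.599
gripper_force: 0.0
```

```bash
python3 - <<'E'
from meas import *
p,T=look('wrist',['leg_a'])
for b in blobs(p,T):
  if abs(b[3][1]+.37)<.04:print(*b)
E
python3 go.py .449 -.3725 -70 .071
```

```text
wrist leg_a 0.63 [ 0.445 -0.371  0.015] px 316 254
321.0 251.0 5100 [ 0.45  -0.372] [ 450. -372.] [113.  29.] 20 axis -160.2 skew -0.1
psi -69.5 z 0.1702 w 0.597 | now [ 0.0003 -0.0004  0.0992] | turn 0.009 | after [ 0.0003 -0.0004  0.0992]
```

Scaled: 0.04 m is 0.16, 0.03 m is 0.12.

Request:
run_rows --segments '[0, 0, 0.16, 0, 0.6, 0, 0, 0.12, 0, 0.6, 0, 0, 0.08, 0, 0.6, 0, 0, 0.034, 0, 0.6, 0, 0, 0, 0, 0, 0, 0, 0, 0, 0, 0, 0, 0, 0, 0, 0, 0, 0, 0, 0, 0, 0, 0, 0, 0, 0, 0, 0, 0, 0]' --clamp_n 25

```text
clock: 11.55
position: [0.4494, -0.373, 0.0727]
ee_rot: [3.092, 0.554, 0.001]
force: [0.2, 1.3, 4.4]
width: 0.173
gripper_force: 25.0
```

Request:
run_rows --segments '[0, 0, 0, 0, 0, 0, 0, 0, 0, 0, 0, 0, -0.12, 0, 0, 0, 0, -0.16, 0, 0, 0, 0, -0.16, 0.06, 0, 0, 0, 0, 0.06, 0, 0, 0, 0, 0.06, 0, 0, 0, 0, 0.0575, 0]'

```text
clock: 12.35
position: [0.4493, -0.3729, 0.1825]
ee_rot: [-3.135, 0.196, -0.001]
force: [-0.4, -0.1, -1.4]
width: 0.172
gripper_force: 25.0
```

```bash
python3 go.py .624 .16 -97 .18
```

```text
psi -97.2 z 0.1825 w 0.172 | now [ 0.107  -0.5505  0.0027] | turn -0.003 | after [ 0.1084 -0.5502  0.0027]
```

Scaled: -0.0393 m is -0.1572, 0.0077 m is 0.0308.

Request:
run_rows --segments '[0.0308, -0.1572, 0, 0, 0, 0.0308, -0.1572, 0, 0, 0, 0.0308, -0.1572, 0, 0, 0, 0.0308, -0.1572, 0, 0, 0, 0.0308, -0.1572, 0, 0, 0, 0.0308, -0.1572, 0, 0, 0, 0.0308, -0.1572, 0, 0, 0]'

```text
clock: 13.05
position: [0.5359, -0.1046, 0.1822]
ee_rot: [-3.136, 0.189, -0.0]
force: [0.7, -0.5, -0.8]
width: 0.172
gripper_force: 25.0
```

Request:
run_rows --segments '[0.0308, -0.1572, 0, 0, 0, 0.0308, -0.1572, 0, 0, 0, 0.0308, -0.1572, 0, 0, 0, 0.0308, -0.1572, 0, 0, 0, 0.0308, -0.1572, 0, 0, 0, 0.0308, -0.1572, 0, 0, 0, 0.0308, -0.1572, 0, 0, 0, 0, 0, 0, 0, 0, 0, 0, 0, 0, 0]'

```text
clock: 13.95
position: [0.622, 0.1612, 0.1817]
ee_rot: [3.135, -0.185, -0.001]
force: [-0.3, -0.7, -1.2]
width: 0.168
gripper_force: 25.0
```

```bash
python3 go.py .624 .16 -97 .078
```

```text
psi -96.7 z 0.1817 w 0.168 | now [0.0022 0.0009 0.1037] | turn 0.004 | after [0.0022 0.0009 0.1037]
```

Scaled: 0.04 m is 0.16, 0.03 m is 0.12.

Request:
run_rows --segments '[0.008, 0.004, 0.16, 0, 0, 0, 0, 0.12, 0, 0, 0, 0, 0.08, 0, 0, 0, 0, 0.028, 0, 0, 0, 0, 0.016, 0, 0, 0, 0, 0.008, 0, 0, 0, 0, 0, 0, 0]'

```text
clock: 14.65
position: [0.6246, 0.1589, 0.0802]
ee_rot: [-3.136, 0.189, -0.002]
force: [0.6, 0.1, 0.1]
width: 0.175
gripper_force: 25.0
```

Request:
run_rows --segments '[0, 0, 0, 0, 0.3, 0, 0, 0, 0, 0.3, 0, 0, 0, 0, 0.3, 0, 0, -0.12, 0, 0.3, 0, 0, -0.16, 0, 0.3, 0, 0, -0.12, 0, 0.6, 0, 0, 0, 0, 0.6]'

```text
clock: 15.35
position: [0.6262, 0.1585, 0.1838]
ee_rot: [-3.134, 0.189, -0.01]
force: [0.8, -0.0, -0.1]
width: 0.428
gripper_force: 0.0
```

```bash
python3 go.py .429 -.017 -45 .17
```

```text
psi -96.9 z 0.1838 w 0.428 | now [-0.1747  0.198   0.0123] | turn -0.906 | after [-0.2636 -0.0153  0.0121]
```

Scaled: 0.0283 m is 0.1132, -0.025 m is -0.1.

Request:
run_rows --segments '[-0.1, 0.1132, 0, 0, 0.6, -0.1, 0.1132, 0, 0, 0.6, -0.1, 0.1132, 0, 0, 0.6, -0.1, 0.1132, 0, 0, 0.6, -0.1, 0.1132, 0, 0, 0.6, -0.1, 0.1132, 0, 0, 0.6, -0.1, 0.1132, 0.04, 0, 0.6]'

```text
clock: 16.05
position: [0.4256, -0.0174, 0.1694]
ee_rot: [-3.136, 0.188, -0.002]
force: [0.8, -0.3, -0.4]
width: 0.603
gripper_force: 0.0
```

Request:
run_rows --segments '[0, 0, 0, -0.065, 0.6, 0, 0, 0, -0.065, 0.6, 0, 0, 0, -0.065, 0.6, 0, 0, 0, -0.065, 0.6, 0, 0, 0, -0.065, 0.6, 0, 0, 0, -0.065, 0.6, 0, 0, 0, -0.063, 0.6, 0, 0, 0, 0, 0.6]'

```text
clock: 16.85
position: [0.4264, -0.0166, 0.1692]
ee_rot: [-2.901, -1.205, -0.001]
force: [-0.8, -0.5, -0.8]
width: 0.601
gripper_force: 0.0
```

```bash
python3 - <<'E'
from meas import *
p,T=look('wrist',['figarm_a'],'w3')
for b in blobs(p,T):
  if abs(b[3][1]+.017)<.04:print(*b)
from go import go
go(.429,-.017,-45,.071)
p,T=look('top')
for b in blobs(p,T): 
  if abs(b[3][1]+.017)<.04:print(*b)
cv2.imwrite('pics/t2.png',cv2.resize(p['image'][140:250,180:300],None,fx=4,fy=4))
E
```

```text
wrist figarm_a 0.73 [ 0.432 -0.014  0.018] px 325 243
551.0 58.0 22836 [ 0.594 -0.017] [606. -16.] [ 76. 147.] 11 axis 113.0 skew 0.4
324.0 242.0 2985 [ 0.431 -0.015] [431. -15.] [73. 21.] 45 axis -135.1 skew 0.07
184.0 352.0 995 [ 0.307 -0.001] [308.  -2.] [56. 16.] 37 axis -144.4 skew -0.05
psi -45.2 z 0.1692 w 0.604 | now [0.0015 0.0021 0.0982] | turn -0.004 | after [0.0015 0.0021 0.0982]
311.0 188.0 4881 [ 0.668 -0.004] [668.  -4.] [199. 145.] 11 axis -168.2 skew -0.02
309.0 262.0 1548 [0.484 0.013] [467.   1.] [119. 150.] 61 axis 114.4 skew 0.14
316.0 457.0 146 [ 0.044 -0.016] [ 39. -16.] [125.  32.] 77 axis 80.3 skew -0.42
```

View pics/t2.png

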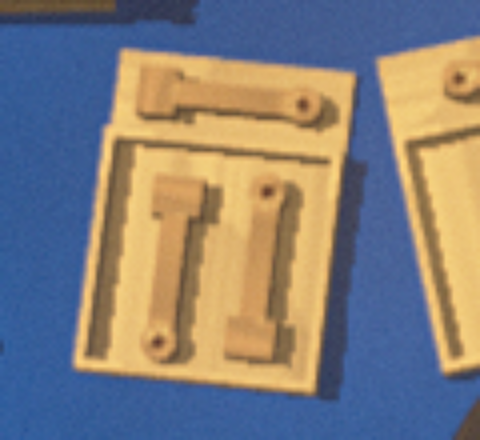

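Both legs lie flat and apart in the leg tray: feet at (180,198) and (255,338), well inside the walls. Next is arm 1.

Scaled: 0.04 m is 0.16, 0.003 m is 0.012.

Request:
run_rows --segments '[0.012, 0.008, 0.16, 0, 0.6, 0, 0, 0.12, 0, 0.6, 0, 0, 0.08, 0, 0.6, 0, 0, 0.03, 0, 0.6, 0, 0, 0, 0, 0, 0, 0, 0, 0, 0, 0, 0, 0, 0, 0, 0, 0, 0, 0, 0, 0, 0, 0, 0, 0, 0, 0, 0, 0, 0]' --clamp_n 25

```text
clock: 18.0
position: [0.4303, -0.0157, 0.0721]
ee_rot: [-2.902, -1.203, -0.001]
force: [-0.5, -0.0, 6.1]
width: 0.173
gripper_force: 25.0
```

Request:
run_rows --segments '[0, 0, 0, 0, 0, 0, 0, 0, 0, 0, 0, 0, -0.12, 0, 0, 0, 0, -0.16, 0, 0, 0, 0, -0.16, 0.06, 0, 0, 0, 0, 0.06, 0, 0, 0, 0, 0.06, 0, 0, 0, 0, 0.06, 0, 0, 0, 0, 0.055, 0]'

```text
clock: 18.9
position: [0.4299, -0.0157, 0.1819]
ee_rot: [-3.127, -0.3, -0.0]
force: [0.3, 0.5, -1.2]
width: 0.173
gripper_force: 25.0
```

```bash
python3 go.py .634 .0145 -79 .18
```

```text
psi -79.0 z 0.1819 w 0.173 | now [0.2061 0.0091 0.0019] | turn -0.001 | after [0.2061 0.0093 0.0019]
```

Scaled: 0.0343 m is 0.1372, 0.0015 m is 0.006.

Request:
run_rows --segments '[0.1372, 0.006, 0, 0, 0, 0.1372, 0.006, 0, 0, 0, 0.1372, 0.006, 0, 0, 0, 0.1372, 0.006, 0, 0, 0, 0.1372, 0.006, 0, 0, 0, 0.1372, 0.006, 0, 0, 0, 0, 0, 0, 0, 0, 0, 0, 0, 0, 0]'

```text
clock: 19.7
position: [0.6336, 0.015, 0.1812]
ee_rot: [3.126, 0.307, -0.002]
force: [-1.4, -0.5, -0.4]
width: 0.17
gripper_force: 25.0
```

```bash
python3 go.py .634 .0145 -79 .078; python3 -c "
from h import *
p,T=look('wrist',[],'w4')"
```

```text
psi -78.8 z 0.1812 w 0.17 | now [0.0004 0.0005 0.1032] | turn 0.004 | after [0.0004 0.0005 0.1032]
```

View pics/w4.png

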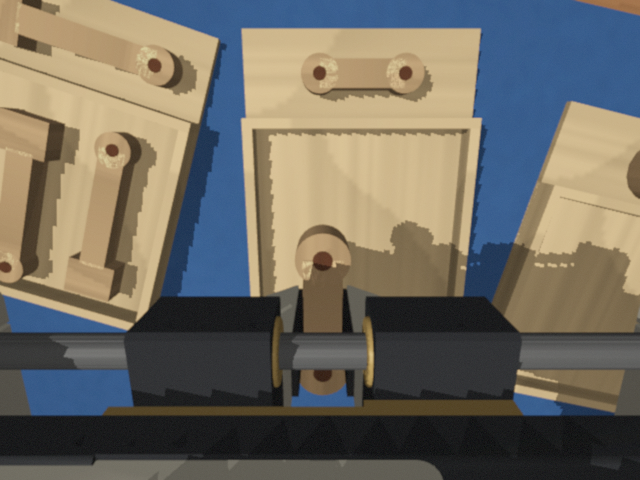

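The arm is straight in the tray's direction. The tray's far corners are at (242,118) and (481,118).

```bash
python3 - <<'E'
from h import *
p,T=look('wrist')
a,b=[ray(p,T,u,118,.022)[:2] for u in (242,481)]
d=a-b;L=np.linalg.norm(d);d/=L;x=np.array([d[1],-d[0]])
c=(a+b)/2-.074*x
print(L,np.degrees(np.arctan2(x[1],x[0])),c,c+.027*d,c-.027*d)
E
```

```text
0.1435868979652699 11.277362807202763 [ 0.64481679 -0.00710235] [0.63953671 0.01937633] [ 0.65009688 -0.03358103]
```

Scaled: 0.04 m is 0.16, 0.003 m is 0.012.

Request:
run_rows --segments '[0.012, -0.008, 0.16, 0, 0, 0, 0, 0.12, 0, 0, 0, 0, 0.08, 0, 0, 0, 0, 0.028, 0, 0, 0, 0, 0.016, 0, 0, 0, 0, 0.01, 0, 0, 0, 0, 0, 0, 0]'

```text
clock: 20.5
position: [0.6366, 0.0178, 0.079]
ee_rot: [-3.127, -0.307, -0.002]
force: [-0.8, 0.3, -0.7]
width: 0.173
gripper_force: 25.0
```

Request:
run_rows --segments '[0, 0, 0, 0, 0.3, 0, 0, 0, 0, 0.3, 0, 0, 0, 0, 0.3, 0, 0, -0.12, 0, 0.3, 0, 0, -0.16, 0, 0.3, 0, 0, -0.12, 0, 0.6, 0, 0, 0, 0, 0.6]'

```text
clock: 21.2
position: [0.6383, 0.0169, 0.1827]
ee_rot: [3.126, 0.306, 0.01]
force: [-0.4, 0.2, -0.3]
width: 0.427
gripper_force: 0.0
```

```bash
python3 go.py .398 -.1805 -28 .17
```

```text
psi -78.8 z 0.1827 w 0.427 | now [-0.2741  0.147   0.0111] | turn -0.887 | after [-0.2872 -0.1195  0.0107]
```

Scaled: -0.0343 m is -0.1372, 0.0184 m is 0.0736.

Request:
run_rows --segments '[-0.1372, 0.0736, 0, 0, 0.6, -0.1372, 0.0736, 0, 0, 0.6, -0.1372, 0.0736, 0, 0, 0.6, -0.1372, 0.0736, 0, 0, 0.6, -0.1372, 0.0736, 0, 0, 0.6, -0.1372, 0.0736, 0, 0, 0.6, -0.1372, 0.0736, 0.02, 0, 0.6, -0.1372, 0.0736, 0.02, 0, 0.6]'

```text
clock: 22.0
position: [0.3944, -0.1805, 0.168]
ee_rot: [-3.126, -0.308, -0.0]
force: [-0.4, -0.4, 0.2]
width: 0.598
gripper_force: 0.0
```

Request:
run_rows --segments '[0, 0, 0, -0.065, 0.6, 0, 0, 0, -0.065, 0.6, 0, 0, 0, -0.065, 0.6, 0, 0, 0, -0.065, 0.6, 0, 0, 0, -0.065, 0.6, 0, 0, 0, -0.065, 0.6, 0, 0, 0, -0.0535, 0.6, 0, 0, 0, 0, 0.6]'

```text
clock: 22.8
position: [0.3955, -0.1799, 0.1681]
ee_rot: [-2.691, -1.621, -0.001]
force: [-0.1, 0.3, -0.0]
width: 0.598
gripper_force: 0.0
```

```bash
python3 - <<'E'
from meas import *
p,T=look('wrist',['figarm_a'])
for b in blobs(p,T):
  if abs(b[3][1]+.18)<.03:print(*b)
from go import go
go(.398,-.1805,-28,.071)
E
```

```text
wrist figarm_a 0.67 [ 0.403 -0.172  0.021] px 326 238
590.0 109.0 22927 [ 0.572 -0.19 ] [ 579. -190.] [147.  67.] 88 axis 82.9 skew -0.38
325.0 246.0 2995 [ 0.398 -0.179] [ 398. -179.] [73. 21.] 61 axis 61.4 skew -0.07
184.0 352.0 993 [ 0.278 -0.2  ] [ 279. -201.] [55. 16.] 54 axis 52.5 skew 0.06
29.0 392.0 368 [ 0.162 -0.176] [ 162. -176.] [38.  6.] 62 axis 62.2 skew -0.04
psi -28.2 z 0.1681 w 0.598 | now [0.0006 0.0024 0.0971] | turn -0.003 | after [0.0006 0.0024 0.0971]
```

Scaled: 0.04 m is 0.16, 0.03 m is 0.12.

Request:
run_rows --segments '[0.004, 0.008, 0.16, 0, 0.6, 0, 0, 0.12, 0, 0.6, 0, 0, 0.08, 0, 0.6, 0, 0, 0.026, 0, 0.6, 0, 0, 0, 0, 0, 0, 0, 0, 0, 0, 0, 0, 0, 0, 0, 0, 0, 0, 0, 0, 0, 0, 0, 0, 0, 0, 0, 0, 0, 0]' --clamp_n 25

```text
clock: 23.9
position: [0.3983, -0.1799, 0.0721]
ee_rot: [2.692, 1.619, 0.001]
force: [-1.1, 1.1, 6.5]
width: 0.174
gripper_force: 25.0
```

Request:
run_rows --segments '[0, 0, 0, 0, 0, 0, 0, 0, 0, 0, 0, 0, -0.12, 0, 0, 0, 0, -0.16, 0, 0, 0, 0, -0.16, 0.065, 0, 0, 0, 0, 0.065, 0, 0, 0, 0, 0.065, 0, 0, 0, 0, 0.065, 0, 0, 0, 0, 0.065, 0, 0, 0, 0, 0.065, 0]'

```text
clock: 24.9
position: [0.3979, -0.1798, 0.1818]
ee_rot: [-3.107, -0.465, -0.0]
force: [-1.1, 0.4, -0.8]
width: 0.17
gripper_force: 25.0
```

Request:
run_rows --segments '[0, 0, 0, 0.0535, 0, 0, 0, 0, 0, 0]'

```text
clock: 25.1
position: [0.3979, -0.1798, 0.1816]
ee_rot: [3.127, 0.304, -0.001]
force: [0.2, -0.7, 0.4]
width: 0.174
gripper_force: 25.0
```

```bash
python3 go.py .647 -.036 -79 .18
```

```text
psi -78.9 z 0.1816 w 0.174 | now [ 0.2722 -0.0931  0.0014] | turn 0.002 | after [ 0.272  -0.0936  0.0014]
```

Scaled: 0.034 m is 0.136, -0.0117 m is -0.0468.

Request:
run_rows --segments '[0.136, -0.0468, 0, 0, 0, 0.136, -0.0468, 0, 0, 0, 0.136, -0.0468, 0, 0, 0, 0.136, -0.0468, 0, 0, 0, 0.136, -0.0468, 0, 0, 0, 0.136, -0.0468, 0, 0, 0, 0.136, -0.0468, 0, 0, 0, 0.136, -0.0468, 0, 0, 0, 0, 0, 0, 0, 0, 0, 0, 0, 0, 0]'

```text
clock: 26.1
position: [0.6465, -0.0351, 0.1812]
ee_rot: [3.126, 0.312, -0.001]
force: [-0.2, -0.8, 0.6]
width: 0.172
gripper_force: 25.0
```

```bash
python3 go.py .647 -.036 -79 .078
```

```text
psi -78.6 z 0.1812 w 0.172 | now [0.0004 0.001  0.1032] | turn 0.007 | after [0.0004 0.001  0.1032]
```

Scaled: 0.04 m is 0.16, 0.03 m is 0.12.

Request:
run_rows --segments '[0, 0.004, 0.16, 0, 0, 0, 0, 0.12, 0, 0, 0, 0, 0.08, 0, 0, 0, 0, 0.028, 0, 0, 0, 0, 0.016, 0, 0, 0, 0, 0.01, 0, 0, 0, 0, 0, 0, 0]'

```text
clock: 26.8
position: [0.6471, -0.0365, 0.0791]
ee_rot: [3.126, 0.307, 0.002]
force: [-0.6, -0.7, 0.0]
width: 0.171
gripper_force: 25.0
```

Request:
run_rows --segments '[0, 0, 0, 0, 0.3, 0, 0, 0, 0, 0.3, 0, 0, 0, 0, 0.3, 0, 0, -0.12, 0, 0.3, 0, 0, -0.16, 0, 0.3, 0, 0, -0.12, 0, 0.6, 0, 0, -0.08, 0, 1]'

```text
clock: 27.5
position: [0.6473, -0.0368, 0.2009]
ee_rot: [3.126, 0.307, 0.004]
force: [0.2, 0.9, -0.2]
width: 0.424
gripper_force: 0.0
```

```bash
python3 go.py .459 .377 0 .2
```

```text
psi -78.8 z 0.2009 w 0.424 | now [-1.044e-01 -4.425e-01  3.000e-04] | turn -1.375 | after [ 0.4137 -0.1883  0.0018]
```

Scaled: -0.0402 m is -0.1608, -0.0095 m is -0.038.

Request:
run_rows --segments '[-0.038, -0.1608, 0, 0, 1, -0.038, -0.1608, 0, 0, 1, -0.038, -0.1608, 0, 0, 1, -0.038, -0.1608, 0, 0, 1, -0.038, -0.1608, 0, 0, 1, -0.038, -0.1608, 0, 0, 1, -0.038, -0.1608, 0, 0, 1, -0.038, -0.1608, 0, 0, 1, -0.038, -0.1608, 0, 0, 1]'

```text
clock: 28.4
position: [0.4916, 0.3035, 0.1985]
ee_rot: [-3.126, -0.307, -0.001]
force: [0.7, 0.5, 0.4]
width: 1.001
gripper_force: 0.0
```

Request:
run_rows --segments '[-0.038, -0.1608, 0, 0, 1, -0.038, -0.1608, 0, 0, 1, 0, 0, 0, -0.07, 1, 0, 0, 0, -0.07, 1, 0, 0, 0, -0.07, 1, 0, 0, 0, -0.07, 1, 0, 0, 0, -0.07, 1, 0, 0, 0, -0.07, 1, 0, 0, 0, -0.07, 1, 0, 0, 0, -0.07, 1]'

```text
clock: 29.4
position: [0.4583, 0.3771, 0.1985]
ee_rot: [2.48, 1.928, 0.001]
force: [-0.8, 0.8, -0.1]
width: 0.997
gripper_force: 0.0
```

Request:
run_rows --segments '[0, 0, 0, -0.07, 1, 0, 0, 0, -0.0575, 1, 0, 0, 0, 0, 1]'

```text
clock: 29.7
position: [0.4584, 0.377, 0.1986]
ee_rot: [-2.22, -2.223, -0.001]
force: [0.2, 0.3, -0.1]
width: 1.004
gripper_force: 0.0
```

```bash
python3 - <<'E'
from meas import *
p,T=look('wrist',['head'],'w5')
from go import go
go(.459,.377,0,.08)
E
```

```text
wrist head 0.85 [0.465 0.385 0.044] px 332 237
psi -0.2 z 0.1984 w 1.0 | now [-1.000e-04  6.000e-04  1.184e-01] | turn -0.004 | after [-1.000e-04  6.000e-04  1.184e-01]
```

View pics/w5.png

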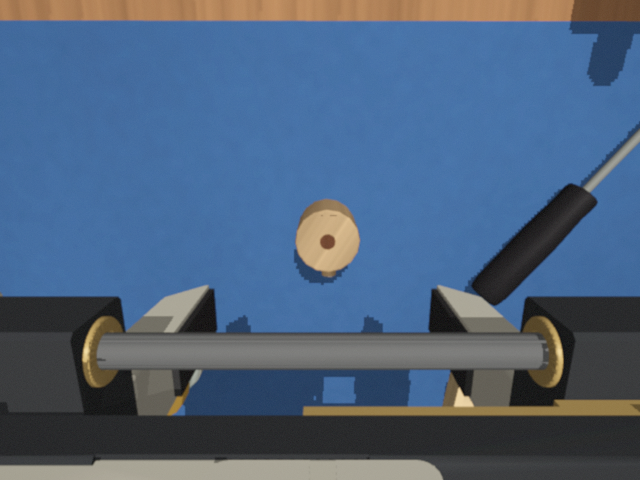

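The head's top centre is at (328,241) with the nose pointing down the picture (-y), clear of the fingers. The screwdriver handle ends near (492,298), so I'll check both positions.

```bash
python3 - <<'E'
from h import *
p,T=look('wrist')
print(ray(p,T,328,241,.044),ray(p,T,480,290,.012),ray(p,T,500,305,.012),ray(p,T,330,274,.022))
E
```

```text
[0.46265517 0.38280068 0.044     ] [0.57696728 0.33583689 0.012     ] [0.59338269 0.32361876 0.012     ] [0.46441401 0.35237332 0.022     ]
```

Scaled: 0.04 m is 0.16, 0.004 m is 0.016.

Request:
run_rows --segments '[0.016, 0.016, 0.16, 0, 1, 0, 0, 0.16, 0, 1, 0, 0, 0.12, 0, 1, 0, 0, 0.062, 0, 1, 0, 0, 0, 0, 0, 0, 0, 0, 0, 0, 0, 0, 0, 0, 0, 0, 0, 0, 0, 0, 0, 0, 0, 0, 0, 0, 0, 0, 0, 0]' --clamp_n 25

```text
clock: 30.85
position: [0.4624, 0.3814, 0.0733]
ee_rot: [-2.221, -2.221, -0.001]
force: [1.1, -0.7, -0.8]
width: 0.528
gripper_force: 0.0
```

Request:
run_rows --segments '[0, 0, 0, 0, 0, 0, 0, 0, 0, 0, 0, 0, 0, 0, 0, 0, 0, -0.12, 0, 0, 0, 0, -0.16, 0, 0, 0, 0, -0.16, 0, 0, 0, 0, -0.08, 0, 0, 0, 0, 0, 0, 0]'

```text
clock: 31.65
position: [0.4636, 0.3818, 0.2056]
ee_rot: [2.222, 2.221, 0.008]
force: [0.4, -0.4, -0.4]
width: 0.452
gripper_force: 25.0
```

```bash
python3 go.py .625 -.19 0 .2
```

```text
psi -0.0 z 0.2056 w 0.452 | now [-0.5718  0.1615  0.0041] | turn -0.0 | after [-0.5718  0.1614  0.0041]
```

Scaled: -0.0381 m is -0.1524, 0.0108 m is 0.0432.

Request:
run_rows --segments '[-0.1524, 0.0432, 0, 0, 0, -0.1524, 0.0432, 0, 0, 0, -0.1524, 0.0432, 0, 0, 0, -0.1524, 0.0432, 0, 0, 0, -0.1524, 0.0432, 0, 0, 0, -0.1524, 0.0432, 0, 0, 0, -0.1524, 0.0432, 0, 0, 0, -0.1524, 0.0432, 0, 0, 0, -0.1524, 0.0432, 0, 0, 0]'

```text
clock: 32.55
position: [0.559, 0.0368, 0.2014]
ee_rot: [-2.221, -2.221, 0.002]
force: [0.5, -0.2, -0.5]
width: 0.452
gripper_force: 25.0
```

Request:
run_rows --segments '[-0.1524, 0.0432, 0, 0, 0, -0.1524, 0.0432, 0, 0, 0, -0.1524, 0.0432, 0, 0, 0, -0.1524, 0.0432, 0, 0, 0, -0.1524, 0.0432, 0, 0, 0, -0.1524, 0.0432, 0, 0, 0, 0, 0, 0, 0, 0, 0, 0, 0, 0, 0]'

```text
clock: 33.35
position: [0.6234, -0.1915, 0.2011]
ee_rot: [-2.223, -2.217, 0.002]
force: [-0.8, 0.8, -1.2]
width: 0.452
gripper_force: 25.0
```

```bash
python3 go.py .625 -.19 0 .08
```

```text
psi -0.2 z 0.2011 w 0.452 | now [0.0014 0.0019 0.1211] | turn -0.003 | after [0.0014 0.0019 0.1211]
```

Scaled: 0.04 m is 0.16, 0.03 m is 0.12.

Request:
run_rows --segments '[0.004, 0.008, 0.16, 0, 0, 0, 0, 0.16, 0, 0, 0, 0, 0.12, 0, 0, 0, 0, 0.028, 0, 0, 0, 0, 0.012, 0, 0, 0, 0, 0.008, 0, 0, 0, 0, 0, 0, 0, 0, 0, 0, 0, 0]'

```text
clock: 34.15
position: [0.6269, -0.1895, 0.0821]
ee_rot: [2.22, 2.22, 0.002]
force: [-0.3, 0.1, -0.8]
width: 0.45
gripper_force: 25.0
```

```bash
python3 go.py .625 -.19 0 .0785
```

```text
psi 0.0 z 0.0821 w 0.45 | now [-0.0005 -0.0019  0.0036] | turn 0.0 | after [-0.0005 -0.0019  0.0036]
```

Scaled: 0.002 m is 0.008, 0.001 m is 0.004.

Request:
run_rows --segments '[0, 0, 0.008, 0, 0, 0, 0, 0.004, 0, 0, 0, 0, 0, 0, 0]'

```text
clock: 34.45
position: [0.6267, -0.1895, 0.079]
ee_rot: [2.221, 2.221, 0.002]
force: [-1.6, 1.6, 9.3]
width: 0.457
gripper_force: 25.0
```

```bash
python3 go.py .625 -.19 0 .0785
```

```text
psi -0.0 z 0.079 w 0.457 | now [-0.0005 -0.0017  0.0005] | turn -0.0 | after [-0.0005 -0.0017  0.0005]
```

Contact with the floor (9 N). Release, rise and clear the view.

Scaled: -0.04 m is -0.16, -0.03 m is -0.12.

Request:
run_rows --segments '[0, 0, 0, 0, 0.65, 0, 0, 0, 0, 0.65, 0, 0, 0, 0, 0.65, 0, 0, 0, 0, 0.65, 0, 0, -0.08, 0, 0.65, 0, 0, -0.16, 0, 0.65, 0, 0, -0.16, 0, 0.65, 0, 0, -0.16, 0, 0.65, -0.12, -0.12, 0, 0, 0.65, -0.12, -0.12, 0, 0, 0.65]'

```text
clock: 35.45
position: [0.5668, -0.2493, 0.2189]
ee_rot: [2.216, 2.223, 0.002]
force: [-0.6, -0.8, -1.1]
width: 0.653
gripper_force: 0.0
```

Request:
run_rows --segments '[-0.12, -0.12, 0, 0, 0.65, -0.12, -0.12, 0, 0, 0.65, -0.12, -0.12, 0, 0, 0.65, -0.12, -0.12, 0, 0, 0.65, -0.12, -0.12, 0, 0, 0.65, -0.12, -0.12, 0, 0, 0.65, 0, 0, 0, 0, 0.65, 0, 0, 0, 0, 0.65]'

```text
clock: 36.25
position: [0.3852, -0.4302, 0.2178]
ee_rot: [2.225, 2.218, 0.0]
force: [0.5, 0.6, -0.2]
width: 0.649
gripper_force: 0.0
```

```bash
python3 - <<'E'
from h import *
p,T=look('top',['leg_a','figarm_a','head'])
q,_=look('side')
cv2.imwrite('pics/f1.png',cv2.resize(p['image'][130:340,130:500],(800,454)))
cv2.imwrite('pics/f2.png',cv2.resize(q['image'][100:380,280:500],(471,600)))
E
```

```text
top leg_a 0.63 [0.637 0.21  0.02 ] px 222 201
top figarm_a 0.81 [0.633 0.015 0.023] px 304 201
top figarm_a 0.62 [ 0.643 -0.038  0.021] px 326 197
top head 0.79 [ 0.625 -0.192  0.056] px 392 200
```

View pics/f1.png

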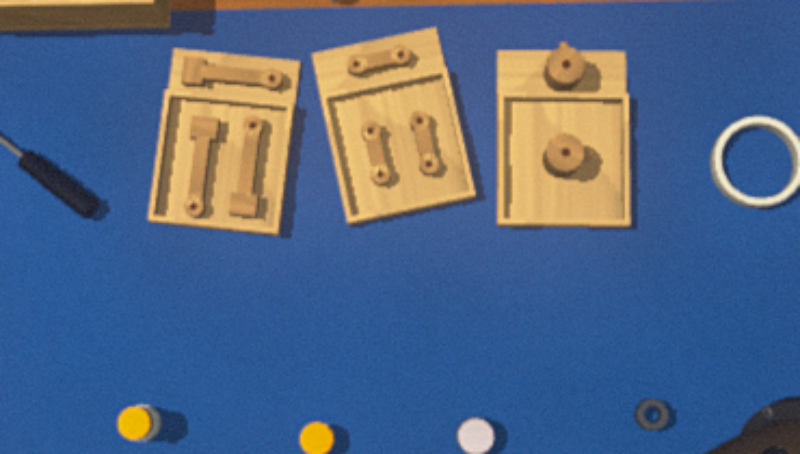

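View pics/f2.png

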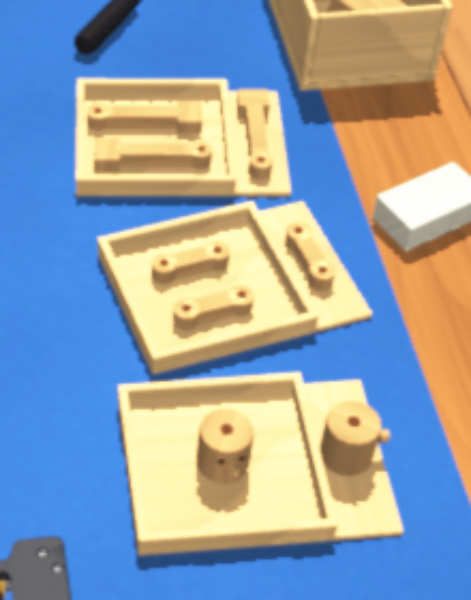

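Both views show two legs, two arms and the head lying flat or standing upright in their trays, none touching each other or the walls. In the top crop the legs are at (200,165) and (250,165), the arms at (376,153) and (425,145), and the head at (565,155). I'll hand it in.

```bash
python3 -c "
from cell import workorder
print(workorder.sign_off())"
```

```text
the job is handed in; nothing more can be done
None
```

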